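Read the vial through the green filter

ROBOT

A 6-joint arm with a two-finger parallel gripper is mounted at the origin on a cart in front of the work surface, level with it; the furniture and walls round the work are solid. World frame = base frame: x ahead of the robot, y to its left, z up, the work surface at z = 0. Lengths are in m, angles in rad, forces in N, time in s.
With the tool pointing down it reaches from about 0.375 to 0.9 m from the base axis. Payload 3.1 kg.
Tool frame: the origin (TCP) lies midway between the tips of the shut fingers; the grasp point (between the pads) lies 19 mm behind it; z points along the fingers, y is the line along which they close (so a half turn about z gives the same grasp; the last joint's range is limited). The gripper opens to 87 mm and grips with 3 to 60 N. Pads are 19 mm wide; open, the fingers measure 117 mm over their backs; the gripper's body (75 mm by 190 mm) begins 51 mm behind the grasp point.
Start: joints at [-1.288, 0.527, 1.433, -0, 1.181, -0.178], TCP at [0.278, -0.56, 0.223] pointing down, gripper open.
Joint ranges: [-3.08, 3.08], [-0.75, 2.2], [0.22, 2.44], [-1.43, 4.57], [0, 2.65], [-2.85, 2.85]. Speed limits (rad/s): [2.79, 2.79, 3.14, 3.14, 3.14, 3.14].

INTERFACE

Orientations are given as a unit quaternion [x, y, z, w].
In Python, from rig import get_obs, cams, job gives the robot as it stands.
- The arm moves only by the tool servo_tool, never from a script. Its argument "moves" is text: rows parted by semicolons, each of 5 numbers parted by spaces: the shift along the tool's x, y, z in m, then the turn about the tool's z in degrees, then the finger opening in m, from 0 to 0.087. In form: dx dy dz spin claw; .... A call has 1 to 10 rows; each row is the pose to reach, as a shift and turn from the pose commanded when the call began, along the tool's axes at that moment; what a row does not reach only later rows make up. A row lasts 1/12 s, in which the tool goes at most 41.7 mm and 7.16 degrees, less where a joint would pass 70% of its speed; a pose out of reach is approached as far as the arm can. A call with a gripper value outside its range is refused whole. The fingers move at their own pace and stop on an object; "grip_force" is the grip in N (left out, the last holds). Time passes only in rows, so rows that repeat a pose let the fingers close. It gives the time, the measured TCP pose, the force, the opening and the grip force at its end, in the units of the state.
- get_obs(): the state, without advancing time (a new reading comes with each control period).
- cams.camera(name): name is "scene" or "top" or "wrist"; returns the picture (420x560x3 uint8, blue, green, red); there is no depth.
- cams.camera_model(name): a dict with "fx", "fy", "cx", "cy" (pixels), "R" (3x3) and "t" (3): a world point X has camera coordinates R X + t. Camera axes: x right, y down, z forward; pixel columns grow to the right and rows downward; lengths in m; the calibration is good to about 2 mm. A picture is of the moment at which its call begins: read the wrist's pose just before it. camera_model takes no time and is no camera call; for the wrist camera it gives the pose at the moment of the call.
- job.hand_in(): hands the job in; it is judged then, once.
The state is a dict: "time": time; "q": joint angles; "joint_velocities": joint speeds; "joint_torque": joint torques, N m; "position": TCP position; "tool_rot": TCP orientation; "ft_force": force on the tool from outside, world axes, zero at the start; "moment": the same for the moment, N m; "grip_width": finger opening in m; "grip_force": force on a finger pad.
Only numpy, scipy, OpenCV 4.12 (cv2) and the standard library are available. Lean on these libraries where they do the work, as an engineer would, in place of code of your own. Each camera call takes 0.05 s, during which the arm holds its last target. There are 200 camera calls.

TASK

Take a reading of the vial on the filter photometer through its green filter: push the tabs on the rim of the filter turret round until the green tab has clicked in opposite the black pointer, and swing the open lid shut over the vial. Only when both are done, press the orange read key down and let it come up again. Do it all by light pushes with the fingertips: grip and lift nothing, leave the vial in its well and the things standing around where they are.

Things in the scene. Friction and masses are not known exactly. Their poses are not given: they have to be found in the camera images.
- photometer: White bench photometer, fixed; casing 128 x 264 mm, deck at z = 48 mm. Origin on the bench: casing spans x -64..64, y -132..132 mm; front is -x (to the robot), +y its left. Turret axis at x 0, y -20; right of it a hood (x -24..24, y -115..-28, top z = 108 mm) with the vial well and the lid, hinged on the far (right) side. Left: display (y 68..126, x 5..55, to z = 72 mm), keys before it.
- turret_axis (a point): Point on the turret's upright axis at the top of its disc, 62 mm above the bench. The disc is 72 mm across. Six coloured tabs stick out of its rim 60 deg apart: each reaches to 56 mm from the axis, is 9 mm wide and spans 51 to 66 mm above the bench. They are free in front, behind and on the left, and pass under the hood only on the right.
- green_tab (a point): Middle of the green tab, 46 mm from the turret axis, 58 mm above the bench. Counter-clockwise from above from the green tab follow yellow, red, white, violet, blue.
- pointer (a point): Where the middle of the tab in use stands, 46 mm from the turret axis towards the photometer's left (+y of its frame), 58 mm above the bench. The black triangle printed on the deck between turret and keypad points to it.
- turret (a joint): Turn of the turret, rad, growing counter-clockwise from above, without stops: 0 (or any whole turn) = green tab at the pointer, 1.047 = blue tab there, and so on. A sprung detent holds it in six positions 60 deg apart: about 3 to 4 N at a tab moves it, and once more than half way to the next position (30 deg) it snaps on by itself.
- lid_hinge (a point): Middle of the lid's hinge line, at the top of the hood, 108 mm above the bench; the line is parallel to the photometer's x. The well lies left of it (+y).
- lid_edge (a point): Middle of the top edge of the dark lid's end far from the hinge. The lid is a hollow cap 46 x 46 x 22 mm: this point lies 46 mm from the hinge line along the lid and 22 mm off it, on the outer face. Shut, it is 130 mm above the bench.
- lid (a joint): Opening of the lid, rad: 0 shut, 1.75 fully open, leaning to the right against its stop (outer face to the right, reaching 30 mm right of the hinge line, about 150 mm above the bench). Moves freely: pushed to the left, from its outer side, to below about 1.0 it falls shut by itself.
- key_top (a point): Middle of the top of the orange read key, 22 (x) x 34 (y) mm, 60 mm above the bench when up. The other keys, grey, are behind it.
- read_key (a joint): Travel of the read key, m: 0 up, 0.004 fully down; sprung, 1.5 N to start and 3.5 N fully down.
- sample_vial: Blue-capped sample vial, 15 mm across, 50 mm high, standing loose in the well of the hood, its cap above the hood's top. Origin at the centre of its underside, 73 mm above the bench.
- bottle: Bystander: white plastic reagent bottle with red cap, 48 x 90 mm; origin under its centre.
- beaker: Bystander: small glass beaker, 52 x 60 mm; origin under its centre.
- spare_vial: Bystander: red-capped sample vial, 15 x 50 mm, standing on the bench; origin under its centre. Left of it a fixed pull cord slants through the air, from the bench behind up towards the robot's left: keep the arm right of it.
- pen: Bystander: blue pen, 133 mm long, lying on the bench; origin under its centre.

How it is judged:
On the way:
1. the read key is pressed down with the green filter clicked in and the lid shut (value of joint read_key above 0.003 m and horizontal distance between green_tab and pointer below 0.005 m and value of joint lid below 0.05 rad), for 0.1 s.
At the end, for the whole second after the job is handed in: The green tab stands within 5 mm of the pointer and the turret is at rest, the lid is shut (within 0.05 rad), the read key is up again, and the vial stands in its well (horizontal distance between green_tab and pointer below 0.005 m and value of joint lid below 0.05 rad and value of joint read_key below 0.0015 m and velocity of joint turret between -0.05 and 0.05 rad/s and z of sample_vial in the frame of photometer below 0.078 m and angle between sample_vial's own z axis and vertical below 0.2 rad); the robot touches nothing.
It fails at once if the read key is pressed while another filter is in or the lid is open (value of joint read_key above 0.002 m and not (horizontal distance between green_tab and pointer below 0.005 m and value of joint lid below 0.05 rad)).
It fails at once if a part of the photometer is gripped or pushed hard (over 30 N) (contact force between the fingers and photometer above 30 N).
It fails at once if the vial is lifted or tipped out of its well (not (z of sample_vial in the frame of photometer below 0.085 m and angle between sample_vial's own z axis and vertical below 0.35 rad)).
It fails at once if the bottle, the beaker, the red-capped vial or the pen is moved (over 15 mm) (distance of any of bottle, beaker, spare_vial, pen from where it was at the start of the episode above 0.015 m).
It also fails if it takes over 61 s, if anything falls off the work surface, if the arm or the gripper's body presses on something with over 40 N, if the wrist force passes 120 N, or if a joint passes its speed limit or range.

## Working session

There is one attempt and no reset: what is moved stays moved. The work goes in short steps, Python scripts to look and compute and a tool call to move; the robot and the scene stay as the last step left them, time stands still between calls to the robot, and variables do not carry over. Pictures are saved under pics/ and viewed, at most 10 in all, crops included, and the job is handed in when it is done.

Besides the shell and the picture viewer there is one more tool, called after ">>>" in YAML: its name, and indented under it one key for each argument. servo_tool: Moves the arm, as the interface text tells. Its arguments: {"type":"object","properties":{"moves":{"type":"string"},"grip_force":{"type":"number"}},"required":["moves"]}

```bash
mkdir -p pics; ls; python3 - <<'E'
from rig import get_obs,cams,job
import cv2,numpy as np
for n in("scene","top"):
    cv2.imwrite(f"pics/{n}0.png",cams.camera(n)); m=cams.camera_model(n); print(n,m)
o=get_obs();print({k:np.round(v,3) for k,v in o.items()})
E
```

```text
pics
scene {'fx': 546.8144001121559, 'fy': 546.8144001121559, 'cx': 281.74070399537635, 'cy': 201.4492760850501, 'R': array([[-0.59618588, -0.80268785,  0.0159568 ],
       [-0.61090611,  0.4406674 , -0.65772788],
       [ 0.52091853, -0.40187618, -0.75308659]]), 't': array([0.20048176, 0.41963445, 1.46984178])}
top {'fx': 510.9632628445882, 'fy': 510.9632628445882, 'cx': 278.13524380983915, 'cy': 210.48679666536944, 'R': array([[ 0.00175833, -0.99999503, -0.00261504],
       [-0.99758236, -0.0015724 , -0.06947632],
       [ 0.06947186,  0.00273088, -0.99758017]]), 't': array([-0.09720533,  0.50307737,  1.62182994])}
{'time': np.float64(0.1), 'q': array([-1.288,  0.528,  1.434, -0.   ,  1.181, -0.178]), 'joint_velocities': array([ 0.001, -0.001, -0.004, -0.001,  0.   , -0.   ]), 'joint_torque': array([  0.   , -44.098, -17.715,   0.064,   0.053,  -0.   ]), 'position': array([ 0.278, -0.559,  0.222]), 'tool_rot': array([ 0.974,  0.228, -0.   , -0.001]), 'ft_force': array([-0.108, -0.329,  0.078]), 'moment': array([-0.005,  0.022,  0.011]), 'grip_force': np.float64(0.0), 'grip_width': np.float64(0.087)}
```

View pics/top0.png

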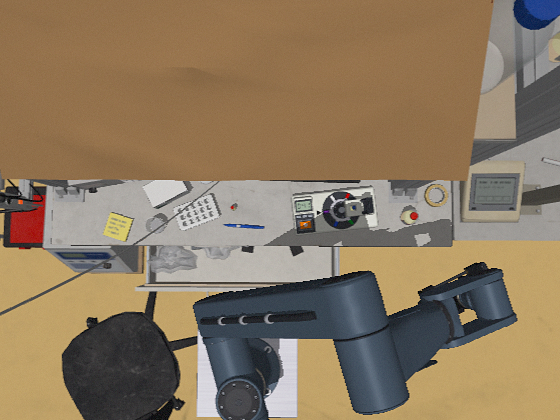

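View pics/scene0.png

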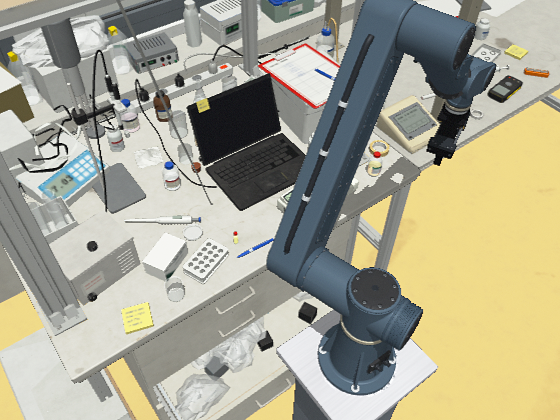

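The top view shows the photometer at about (293–377, 187–230), roughly aligned with the world axes, with the display on the left. The bottle (red cap, about 413,215) stands to its right, and the pen and red-capped vial are to its left. In the scene view the arm hides the photometer.

```bash
cat > h.py <<'E'
from rig import get_obs,cams,job
import cv2,numpy as np
def ray(n,uv,z,m=None):
    m=m or cams.camera_model(n); R,t=np.array(m['R']),np.array(m['t'])
    d=R.T@np.array([(uv[0]-m['cx'])/m['fx'],(uv[1]-m['cy'])/m['fy'],1]); c=-R.T@t
    return c+d*(z-c[2])/d[2]
def proj(n,X,m=None):
    m=m or cams.camera_model(n); p=np.array(m['R'])@np.array(X)+m['t']
    return p[0]/p[2]*m['fx']+m['cx'],p[1]/p[2]*m['fy']+m['cy']
E
python3 - <<'E'
from h import *
im=cv2.imread("pics/top0.png")
cv2.imwrite("pics/topz.png",cv2.resize(im[175:250,220:450],None,fx=3.4,fy=3.4*1.0,interpolation=cv2.INTER_CUBIC))
for p in [(293,195),(376,187),(376,228)]: print(ray("top",p,.048))
E
```

```text
[ 0.55014914 -0.14325339  0.048     ]
[ 0.57590779 -0.40522905  0.048     ]
[ 0.44648462 -0.4037353   0.048     ]
```

View pics/topz.png

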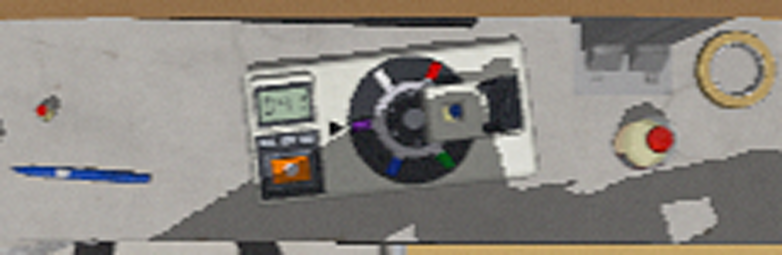

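The zoomed view shows the violet tab at the pointer, blue at front-left, green at front-right and red and white behind. The casing corners are at about (248,70), (520,40), (535,178) and (262,200). The orange key is at (291,168), and the lid is open to the right at about (505,103). Green has to go 120° clockwise, which is two pushes at the front-left.

```bash
cat >> h.py <<'E'
from scipy.spatial.transform import Rotation as Ro
def tool(): 
    o=get_obs(); return np.array(o['position']),Ro.from_quat(o['tool_rot']).as_matrix()
def delta(P,yawx=None):
    p,R=tool(); d=R.T@(np.array(P)-p); s=None
    if yawx is not None: s=-((yawx-np.degrees(np.arctan2(R[1,0],R[0,0]))+180)%360-180)
    return np.round(d,4),s
E
python3 - <<'E'
from h import *
c=[ray("top",(220+u/3.4,175+v/3.4),.048)[:2] for u,v in[(248,70),(520,40),(535,178),(262,200)]]
print(np.round(c,3)); C=np.mean(c,0); y=(c[0]+c[3]-c[1]-c[2]); a=np.arctan2(-y[0],y[1]); print("C",C,np.degrees(a))
Rz=lambda a:np.array([[np.cos(a),-np.sin(a)],[np.sin(a),np.cos(a)]])
print("axis",C+Rz(a)@[0,-.02], "key",ray("top",(220+291/3.4,175+168/3.4),.06))
print(delta([.43,-.29,.32],np.degrees(a)+90))
m=cams.camera_model("wrist"); p,R=tool(); print("cam in tool",R.T@(-m['R'].T@m['t']-p), R.T@m['R'].T, m['fx'])
E
```

```text
[[ 0.548 -0.143]
 [ 0.577 -0.396]
 [ 0.449 -0.408]
 [ 0.428 -0.156]]
C [ 0.50031188 -0.2756534 ] 5.555751169678562
axis [ 0.50224817 -0.29555945] key [ 0.4568808  -0.18216008  0.06      ]
(array([ 0.2561, -0.1736, -0.0979]), np.float64(-69.15275324423038))
cam in tool [ 0.08188296  0.00078149 -0.1615729 ] [[-4.85727372e-04 -9.54793082e-01 -2.97270810e-01]
 [ 9.99999875e-01 -4.29423735e-04 -2.54705465e-04]
 [ 1.15535874e-04 -2.97270896e-01  9.54793172e-01]] 330.3873762469338
```

>>> servo_tool:
  moves: "0.01 -0.007 -0.035 -7 0; 0.03 -0.02 -0.065 -14 0; 0.056 -0.038 -0.085 -21 0; 0.086 -0.058 -0.098 -28 0; 0.116 -0.079 -0.098 -35 0; 0.146 -0.1 -0.098 -42 0; 0.176 -0.12 -0.098 -49 0; 0.206 -0.14 -0.098 -56 0; 0.236 -0.16 -0.098 -63 0; 0.256 -0.174 -0.098 -69 0"

```text
time: 0.93
position: [0.4306, -0.2868, 0.3202]
tool_rot: [0.67, 0.742, 0.001, -0.001]
ft_force: [0.4, 0.3, -0.0]
grip_width: 0.0282
grip_force: 0.0
```

```bash
python3 - <<'E'
from h import *
import json
m=cams.camera_model("wrist"); im=cams.camera("wrist"); cv2.imwrite("pics/w1.png",im)
json.dump({k:np.array(v).tolist() for k,v in m.items()},open("w1.json","w")); print(tool())
E
```

```text
(array([ 0.43171327, -0.28351652,  0.32023686]), array([[-1.06987180e-01,  9.94260063e-01,  8.19103822e-04],
       [ 9.94247287e-01,  1.06981502e-01,  5.22403292e-03],
       [ 5.10641835e-03,  1.37329630e-03, -9.99986019e-01]]))
```

View pics/w1.png

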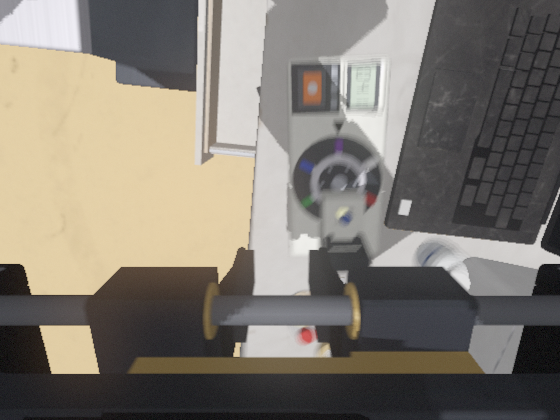

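The wrist view has +y up and +x to the right. It shows the orange key at (312,88), violet tab at (339,146), blue at (307,167), green at (308,201), red at (371,200), and the vial cap at (344,215). The laptop lies behind the photometer.

```bash
python3 - <<'E'
from h import *
import json
m={k:np.array(v) for k,v in json.load(open("w1.json")).items()}
im=cv2.imread("pics/w1.png"); hsv=cv2.cvtColor(im,cv2.COLOR_BGR2HSV)
H=dict(orange=((5,19),.06),green=((50,75),.066),blue=((110,124),.066),violet=((130,150),.066),red=((172,180),.066))
pts={}
for n,((a,b),z) in H.items():
    k=cv2.inRange(hsv,(a,90,40),(b,255,255)); k[:60]=0;k[245:]=0;k[:,:285]=0;k[:,395:]=0
    N,_,st,ce=cv2.connectedComponentsWithStats(k)
    for i in range(1,N):
        if st[i,4]>12: print(n,st[i],ce[i].round(1),ray("w",ce[i],z,m).round(4)); 
    if N>1: i=1+st[1:,4].argmax(); pts[n]=ray("w",ce[i],z,m)[:2]
# axis fit
names={'violet':90,'blue':150,'green':210,'red':330}
A=[];b=[];r=.046
for n,d in names.items():
    if n in pts:
        c,s=np.cos(np.radians(d)),np.sin(np.radians(d))
        A+=[[1,0,c,-s],[0,1,s,c]]; b+=list(pts[n])
x,res,*_=np.linalg.lstsq(np.array(A),np.array(b),rcond=None)
print("axis",x[:2],"r",np.hypot(*x[2:]),"yaw",np.degrees(np.arctan2(x[3],x[2])),"res",(np.array(A)@x-b).round(4))
for q in [(290,62),(387,55)]: print(ray("w",q,.048,m))
E
```

```text
orange [303  73  19  31 449] [311.8  87.7] [ 0.4567 -0.1794  0.06  ]
blue [301 161  12  11  89] [306.3 165.8] [ 0.4613 -0.2724  0.066 ]
blue [343 217   5   4  14] [345.3 218.5] [ 0.5214 -0.337   0.066 ]
violet [336 141   6   9  49] [338.6 145.2] [ 0.4979 -0.2429  0.066 ]
axis [ 0.50545245 -0.28789847] r 0.046133822166076054 yaw 10.33321507656315 res [-0.0008  0.0004  0.0007  0.      0.     -0.0004]
[ 0.42777164 -0.15229033  0.048     ]
[ 0.54277434 -0.13286405  0.048     ]
```

>>> servo_tool:
  moves: "-0.005 0.025 0.03 0 0; -0.01 0.05 0.06 0 0; -0.015 0.06 0.09 0 0; -0.02 0.06 0.12 0 0; -0.02 0.06 0.12 0 0; -0.02 0.06 0.12 0 0; -0.02 0.06 0.12 0 0"

```text
time: 1.57
position: [0.4917, -0.3048, 0.2016]
tool_rot: [0.673, 0.739, 0.0, 0.001]
ft_force: [-1.0, -0.2, 0.1]
grip_width: 0.0007
grip_force: 0.0
```

```bash
python3 - <<'E'
from h import *
import json
m=cams.camera_model("wrist"); im=cams.camera("wrist"); cv2.imwrite("pics/w2.png",im)
json.dump({k:np.array(v).tolist() for k,v in m.items()},open("w2.json","w")); print(tool())
cv2.imwrite("pics/w2z.png",cv2.resize(im[0:300,150:450],None,fx=2,fy=2,interpolation=cv2.INTER_CUBIC))
E
```

```text
(array([ 0.49200281, -0.30513271,  0.20244173]), array([[-0.09354039,  0.99561298,  0.00223249],
       [ 0.99561301,  0.09354493, -0.00202065],
       [-0.00222062,  0.00203368, -0.99999547]]))
```

View pics/w2z.png

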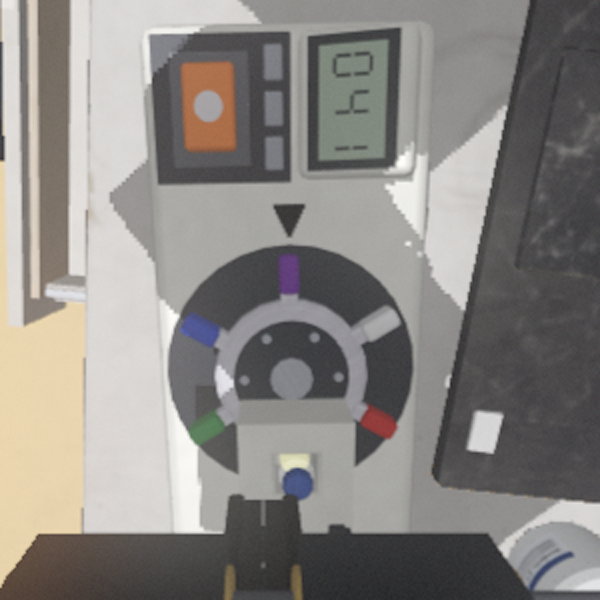

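The close view shows, in 2x crop pixels, violet at (289,274), blue (200,329), green (207,427), red (378,422) and white (381,324). The key is at (208,106) and the vial cap at (298,483). The lid is hidden under the fingers.

```bash
python3 - <<'E'
from h import *
import json
m={k:np.array(v) for k,v in json.load(open("w2.json")).items()}
P=lambda u,v,z:ray("w",(150+u/2,v/2),z,m)
T={90:(289,274),150:(200,329),210:(207,427),330:(378,422),30:(381,324)}
A=[];b=[]
for d,q in T.items():
    c,s=np.cos(np.radians(d)),np.sin(np.radians(d)); A+=[[1,0,c,-s],[0,1,s,c]]; b+=list(P(*q,.066)[:2])
x,*_=np.linalg.lstsq(np.array(A),np.array(b),rcond=None)
a=np.arctan2(x[3],x[2]); print("axis",x[:2],"r",np.hypot(*x[2:]),"yaw",np.degrees(a),"res",(np.array(A)@x-b).round(4))
print("key",P(208,106,.06),"pt",P(289,220,.048),"hub",P(292,379,.07),"vial",P(298,483,.123))
Rz=np.array([[np.cos(a),-np.sin(a)],[np.sin(a),np.cos(a)]]); print("key in phot",Rz.T@(P(208,106,.06)[:2]-x[:2])+[0,-.02],Rz.T@(P(298,483,.123)[:2]-x[:2])+[0,-.02])
for q in [(145,30),(432,22)]: print((Rz.T@(P(*q,.048)[:2]-x[:2])+[0,-.02]).round(4))
E
```

```text
axis [ 0.50430489 -0.29376886] r 0.04669954077618334 yaw 7.117122436428889 res [ 0.0002  0.0002  0.0004 -0.     -0.0002 -0.0002  0.     -0.0002 -0.0004
  0.0002]
key [ 0.45766532 -0.18280903  0.06      ] pt [ 0.49668404 -0.22510091  0.048     ] hub [ 0.50445069 -0.29385391  0.07      ] vial [ 0.50757114 -0.32264909  0.123     ]
key in phot [-0.03253251  0.09588343] [-0.00033713 -0.04906239]
[-0.0583  0.1276]
[0.0626 0.1269]
```

```bash
cat >> h.py <<'E'
AX=np.array([.5043,-.2938]); YAW=7.1
def w(rel): a=np.radians(YAW); return AX+np.array([[np.cos(a),-np.sin(a)],[np.sin(a),np.cos(a)]])@np.array(rel)
def finger(phi,c,z):  # pusher centre c rel. axis, open gripper -> TCP
    f=np.radians(phi); c=np.array(c)-.051*np.array([np.cos(f),-np.sin(f)])
    return [*w(c),z], 90+YAW-phi
def rows(L):
    for P,y in L: d,s=delta(P,y); print(*d.round(4),round(s,1))
E
python3 - <<'E'
from h import *
rows([finger(0,(-.05,0),.12),finger(0,(-.05,0),.057),finger(10,(-.048,.014),.057),finger(20,(-.042,.027),.057),finger(30,(-.029,.041),.057)])
E
```

```text
0.0073 -0.0878 0.0822 -1.7
0.0074 -0.0879 0.1452 -1.7
0.0303 -0.0859 0.1452 8.3
0.0522 -0.0782 0.1452 18.3
0.0747 -0.0621 0.1452 28.3
```

>>> servo_tool:
  moves: "0.007 -0.035 0 -1.7 0.087; 0.007 -0.07 0 -1.7 0.087; 0.007 -0.088 0.03 -1.7 0.087; 0.007 -0.088 0.06 -1.7 0.087; 0.007 -0.088 0.082 -1.7 0.087; 0.007 -0.088 0.082 -1.7 0.087; 0.007 -0.088 0.082 -1.7 0.087; 0.007 -0.088 0.082 -1.7 0.087; 0.007 -0.088 0.082 -1.7 0.087; 0.007 -0.088 0.082 -1.7 0.087"

```text
time: 2.45
position: [0.4043, -0.3066, 0.1203]
tool_rot: [0.662, 0.75, -0.0, 0.002]
ft_force: [0.4, 0.1, -0.1]
grip_width: 0.059
grip_force: 0.0
```

```bash
python3 - <<'E'
from h import *
o=get_obs();print(o['position'],o['grip_width'])
rows([finger(0,(-.05,0),.057),finger(5,(-.0495,.007),.057),finger(10,(-.048,.014),.057),finger(15,(-.0455,.021),.057),finger(20,(-.042,.027),.057),finger(25,(-.036,.034),.057),finger(30,(-.029,.041),.057)])
E
```

```text
[ 0.40428127 -0.30659069  0.12028958] 0.0590319116293116
0.0005 -0.0003 0.0633 0.0
0.012 0.0004 0.0633 5.0
0.0234 0.0025 0.0632 10.0
0.0347 0.006 0.0632 15.0
0.045 0.0108 0.0632 20.0
0.0561 0.0185 0.0631 25.0
0.067 0.0276 0.0631 30.0
```

>>> servo_tool:
  moves: "0 0 0 0 0.087; 0 0 0 0 0.087; 0 0 0 0 0.087; 0 0 0 0 0.087; 0 0 0 0 0.087; 0 0 0.02 0 0.087; 0 0 0.04 0 0.087; 0 0 0.063 0 0.087; 0 0 0.063 0 0.087; 0 0 0.063 0 0.087"

```text
time: 3.28
position: [0.4026, -0.3049, 0.0547]
tool_rot: [0.662, 0.75, 0.0, -0.002]
ft_force: [-0.2, 0.0, -0.4]
grip_width: 0.0869
grip_force: 0.0
```

>>> servo_tool:
  moves: "0.006 0 -0.002 2.5 0.087; 0.012 0.001 -0.002 5 0.087; 0.018 0.0015 -0.002 7.5 0.087; 0.024 0.003 -0.002 10 0.087; 0.029 0.0045 -0.002 12.5 0.087; 0.035 0.006 -0.002 15 0.087; 0.04 0.0085 -0.002 17.5 0.087; 0.045 0.011 -0.002 20 0.087"

```text
time: 3.95
position: [0.41, -0.2616, 0.0592]
tool_rot: [0.783, 0.622, -0.0, 0.003]
ft_force: [-1.4, -3.1, -0.7]
grip_width: 0.0871
grip_force: 1.3
```

```bash
python3 - <<'E'
from h import *
o=get_obs();print(o['position'],o['ft_force'],o['moment'])
rows([finger(25,(-.036,.034),.057),finger(30,(-.029,.041),.057)])
E
```

```text
[ 0.41004441 -0.26164605  0.05922839] [-1.37462773 -3.06486838 -0.65154192] [-0.50642929  0.11441668 -0.15552226]
0.0138 0.0027 0.0022 4.8
0.0272 0.0075 0.0022 9.8
```

>>> servo_tool:
  moves: "0.007 0.001 0.001 2.5 0.087; 0.0138 0.0027 0.001 5 0.087; 0.02 0.005 0.001 7.5 0.087; 0.027 0.0075 0.001 10 0.087; 0.027 0.0075 0.001 10 0.087; 0.027 0.0075 0.001 10 0.087"

```text
time: 4.45
position: [0.4226, -0.2354, 0.0577]
tool_rot: [0.833, 0.554, 0.0, 0.001]
ft_force: [-0.4, 0.3, -0.0]
grip_width: 0.087
grip_force: 0.0
```

```bash
python3 - <<'E'
from h import *
o=get_obs();print(o['position'],o['ft_force'])
cv2.imwrite("pics/w3.png",cams.camera("wrist"))
rows([finger(30,(-.029,.041),.11),finger(0,(-.05,0),.11),finger(0,(-.05,0),.057)])
E
```

```text
[ 0.42257231 -0.23536957  0.05770351] [-0.40916614  0.27683795 -0.02392091]
-0.0009 0.0016 -0.0525 0.1
-0.0724 0.0107 -0.0525 -29.9
-0.0724 0.0106 0.0005 -29.9
```

View pics/w3.png

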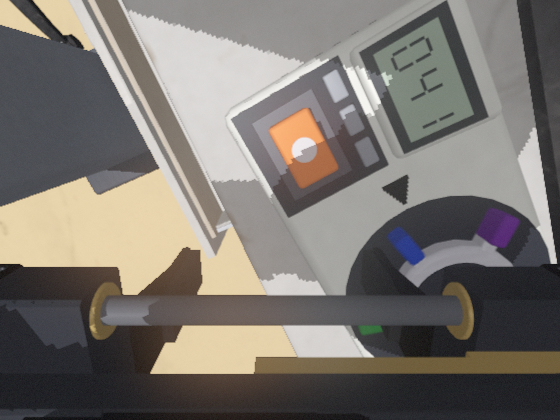

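Blue (405,245) has clicked in opposite the pointer (398,188), and green is at (370,328), next in line. I'll lift, go back and repeat the push.

>>> servo_tool:
  moves: "-0.003 0 -0.025 0 0.087; -0.003 0.001 -0.052 0 0.087; -0.02 0.004 -0.052 -7 0.087; -0.04 0.006 -0.052 -14 0.087; -0.055 0.009 -0.052 -21 0.087; -0.072 0.0107 -0.052 -28 0.087; -0.072 0.0107 -0.052 -29.9 0.087; -0.072 0.0107 -0.025 -29.9 0.087; -0.072 0.0107 0 -29.9 0.087; -0.072 0.0107 0 -29.9 0.087"

```text
time: 5.33
position: [0.4016, -0.3041, 0.0537]
tool_rot: [0.663, 0.749, 0.0, -0.003]
ft_force: [-0.2, 0.3, 0.2]
grip_width: 0.0869
grip_force: 0.0
```

>>> servo_tool:
  moves: "0.006 0 0 2.5 0.087; 0.012 0.001 0 5 0.087; 0.018 0.0015 0 7.5 0.087; 0.024 0.003 0 10 0.087; 0.029 0.0045 0 12.5 0.087; 0.035 0.006 0 15 0.087; 0.04 0.0085 0 17.5 0.087; 0.045 0.011 0 20 0.087"

```text
time: 6.0
position: [0.41, -0.2611, 0.0579]
tool_rot: [0.783, 0.622, -0.0, 0.002]
ft_force: [-0.6, -2.7, -1.5]
grip_width: 0.0871
grip_force: 1.3
```

```bash
python3 - <<'E'
from h import *
o=get_obs();print(o['position'],o['ft_force'],o['moment'])
rows([finger(25,(-.036,.034),.057),finger(30,(-.029,.041),.057)])
E
```

```text
[ 0.40999861 -0.26111716  0.05785756] [-0.56415142 -2.70251675 -1.46125304] [-0.52075957  0.12129007 -0.14540409]
0.0133 0.0029 0.0008 4.8
0.0267 0.0076 0.0008 9.8
```

>>> servo_tool:
  moves: "0.007 0.001 0 2.5 0.087; 0.0138 0.0027 0 5 0.087; 0.02 0.005 0 7.5 0.087; 0.027 0.0075 0 10 0.087; 0.027 0.0075 0 10 0.087; 0.027 0.0075 0 10 0.087; 0.024 0.0065 0 10 0.087; 0.024 0.0065 -0.03 10 0.087; 0.024 0.0065 -0.06 10 0.087; 0.024 0.0065 -0.1 10 0"

```text
time: 6.83
position: [0.4191, -0.2371, 0.1561]
tool_rot: [0.834, 0.552, -0.001, -0.003]
ft_force: [0.4, -1.3, -0.2]
grip_width: 0.0845
grip_force: 0.0
```

```bash
python3 - <<'E'
from h import *
# target: closed-finger view pose: TCP over right of photometer, high
for P in ([*w((0,-.10)),.30],): rows([(P,90+YAW)])
E
```

```text
-0.1052 0.1499 -0.1449 -30.1
```

>>> servo_tool:
  moves: "0 0 -0.04 -3 0; 0 0 -0.08 -6 0; -0.01 0.01 -0.115 -9 0; -0.03 0.04 -0.14 -13 0; -0.05 0.07 -0.145 -17 0; -0.07 0.1 -0.145 -22 0; -0.09 0.13 -0.145 -27 0; -0.105 0.15 -0.145 -30 0; -0.105 0.15 -0.145 -30 0; -0.105 0.15 -0.145 -30 0"

```text
time: 7.67
position: [0.5172, -0.394, 0.3006]
tool_rot: [0.663, 0.748, 0.0, -0.001]
ft_force: [-0.3, 0.4, -0.4]
grip_width: 0.0215
grip_force: 0.0
```

```bash
python3 - <<'E'
from h import *
import json
m=cams.camera_model("wrist"); im=cams.camera("wrist")
json.dump({k:np.array(v).tolist() for k,v in m.items()},open("w4.json","w")); print(tool(),get_obs()['grip_width'])
cv2.imwrite("pics/w4.png",cv2.resize(im[0:300,130:530],None,fx=2,fy=2,interpolation=cv2.INTER_CUBIC))
E
```

```text
(array([ 0.51689027, -0.39270199,  0.30076853]), array([[-0.1208077 ,  0.99267438, -0.00175251],
       [ 0.99267325,  0.12081129,  0.00211184],
       [ 0.0023081 , -0.00148455, -0.99999623]])) 0.017667609512510646
```

View pics/w4.png

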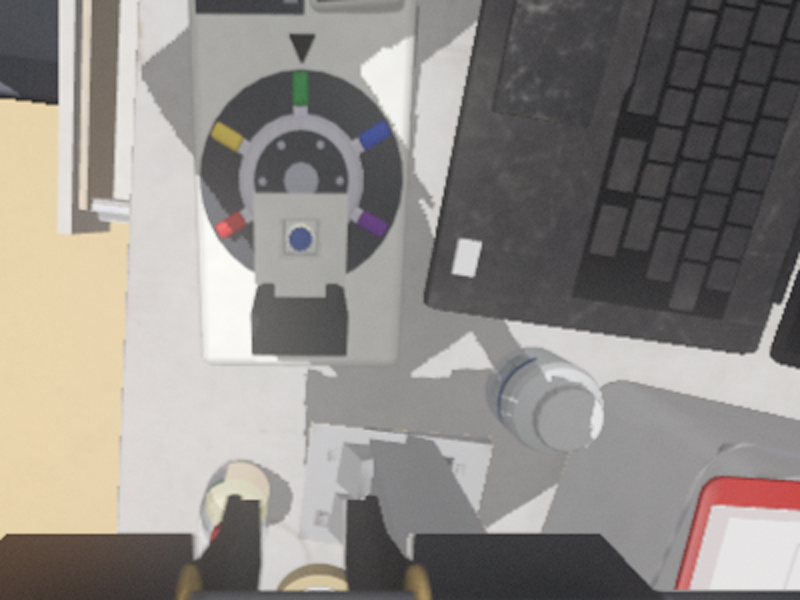

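The green tab (300,88) stands opposite the pointer (301,47), with blue after it clockwise. The dark lid is open at (250–348, 285–355) and the vial cap is at (300,239). Tall glassware is at (545,400) and the bystander bottle at (237,495).

```bash
python3 - <<'E'
from h import *
import json
m={k:np.array(v) for k,v in json.load(open("w4.json")).items()}
a=np.radians(YAW);Rz=np.array([[np.cos(a),-np.sin(a)],[np.sin(a),np.cos(a)]])
P=lambda u,v,z:(Rz.T@(ray("w",(130+u/2,v/2),z,m)[:2]-AX)+[0,-.02]).round(4)
print("green",P(300,88,.066),"lid edge",P(300,355,.15),P(300,355,.13),"front",P(254,290,.15),P(342,290,.15), "hub",P(301,179,.07))
for z in(.05,.1,.15,.2): print(z,"glass",P(545,400,z),P(500,380,z),"bottle",P(237,495,z))
rows([([*w((-.005,-.13)),.25],90+YAW),([*w((-.005,-.13)),.14],90+YAW)])
E
```

```text
green [-0.0004  0.0264] lid edge [-0.0006 -0.1038] [-0.0008 -0.1078] front [-0.0219 -0.0729] [ 0.0191 -0.073 ] hub [-0.     -0.0203]
0.05 glass [ 0.1571 -0.1543] [ 0.1269 -0.1409] bottle [-0.0443 -0.2202]
0.1 glass [ 0.1382 -0.1404] [ 0.1116 -0.1286] bottle [-0.0388 -0.1984]
0.15 glass [ 0.1192 -0.1266] [ 0.0964 -0.1164] bottle [-0.0333 -0.1765]
0.2 glass [ 0.1003 -0.1127] [ 0.0811 -0.1042] bottle [-0.0278 -0.1547]
-0.0304 -0.0051 0.0507 -0.2
-0.0307 -0.0049 0.1607 -0.2
```

```bash
python3 - <<'E'
from h import *
Y=90+YAW
rows([([*w((-.014,-.118)),.25],Y),([*w((-.014,-.118)),.135],Y),([*w((-.014,-.065)),.135],Y)])
E
```

```text
-0.0185 -0.0141 0.0507 -0.2
-0.0187 -0.014 0.1657 -0.2
0.0343 -0.0141 0.1659 -0.2
```

>>> servo_tool:
  moves: "-0.0185 -0.014 0.025 0 0; -0.0185 -0.014 0.05 0 0; -0.0185 -0.014 0.08 0 0; -0.0185 -0.014 0.11 0 0; -0.0185 -0.014 0.14 0 0; -0.0185 -0.014 0.16 0 0; -0.0185 -0.014 0.165 0 0; -0.0185 -0.014 0.165 0 0"

```text
time: 8.38
position: [0.5049, -0.4109, 0.1352]
tool_rot: [0.662, 0.749, 0.0, -0.002]
ft_force: [-1.0, -0.1, -1.4]
grip_width: 0.0001
grip_force: 0.0
```

>>> servo_tool:
  moves: "0.007 0 0 0 0; 0.013 0 0 0 0; 0.019 0 0 0 0; 0.025 0 0 0 0; 0.031 0 0 0 0; 0.037 0 0 0 0; 0.041 0 0 0 0; 0.045 0 0 0 0; 0.045 0 0 0 0"

```text
time: 9.13
position: [0.5007, -0.3672, 0.1368]
tool_rot: [0.662, 0.749, 0.0, -0.0]
ft_force: [0.1, -0.8, 0.1]
grip_width: 0.0003
grip_force: 0.2
```

```bash
python3 - <<'E'
from h import *
a=np.radians(YAW);p,R=tool();d=p[:2]-AX;print("phot",d[0]*np.cos(a)+d[1]*np.sin(a),-d[0]*np.sin(a)+d[1]*np.cos(a)-.02,p[2],get_obs()['ft_force'])
E
```

```text
phot -0.01260038300295415 -0.09235228881187164 0.13678805602612826 [ 0.13533787 -0.76168992  0.09297608]
```

>>> servo_tool:
  moves: "0.006 0 0 0 0; 0.012 0 0 0 0; 0.012 0 0 0 0; 0 0 0 0 0; -0.015 0 0 0 0; -0.015 0 -0.035 0 0; -0.015 0 -0.075 0 0; -0.015 0 -0.115 0 0; -0.015 0 -0.15 0 0; -0.015 0 -0.165 0 0"

```text
time: 9.97
position: [0.5042, -0.3859, 0.3069]
tool_rot: [0.663, 0.749, -0.001, 0.004]
ft_force: [1.0, -0.4, 0.6]
grip_width: 0.0005
grip_force: 0.0
```

>>> servo_tool:
  moves: "0 0 0 0 0; 0 0 0 0 0"

```text
time: 10.13
position: [0.5026, -0.384, 0.3018]
tool_rot: [0.663, 0.749, -0.0, 0.001]
ft_force: [0.1, 0.4, -0.1]
grip_width: 0.0002
grip_force: 0.0
```

```bash
python3 - <<'E'
from h import *
im=cams.camera("wrist")
cv2.imwrite("pics/w5.png",cv2.resize(im[0:300,130:530],None,fx=2,fy=2,interpolation=cv2.INTER_CUBIC))
# key centre at photometer (-.0325,.0959) -> rel axis y +.02
rows([([*w((-.0325,.1159)),.30],90+YAW),([*w((-.0325,.1159)),.08],90+YAW)])
E
```

```text
0.2042 -0.0196 0.0006 -0.1
0.2038 -0.0193 0.2206 -0.1
```

View pics/w5.png

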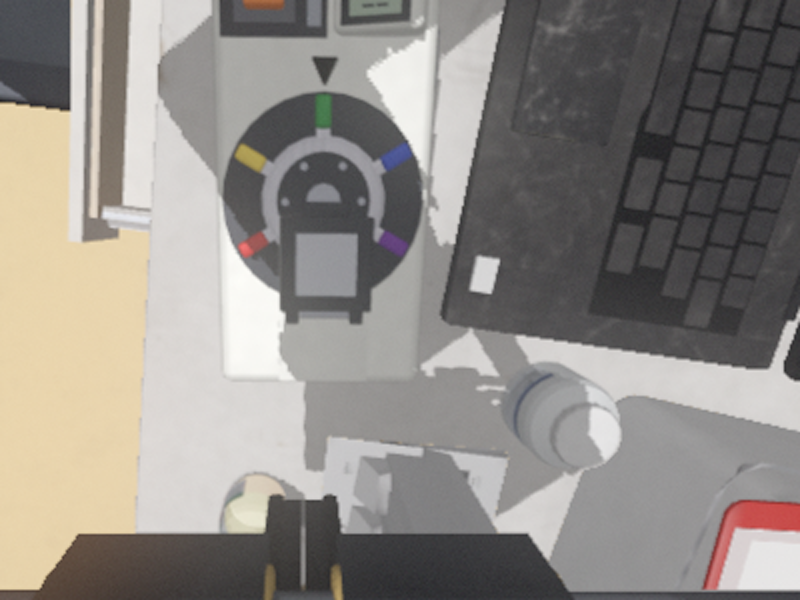

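The lid (280–370, 205–320) lies flat and shut over the vial, and green (323,110) is at the pointer (325,70). Now the key.

>>> servo_tool:
  moves: "0.035 -0.004 0 0 0; 0.07 -0.007 0 0 0; 0.105 -0.01 0 0 0; 0.14 -0.014 0 0 0; 0.175 -0.018 0 0 0; 0.204 -0.021 0 0 0; 0.204 -0.021 0.03 0 0; 0.204 -0.021 0.06 0 0; 0.204 -0.021 0.09 0 0; 0.204 -0.021 0.12 0 0"

```text
time: 11.02
position: [0.4555, -0.1821, 0.1787]
tool_rot: [0.662, 0.749, -0.0, -0.002]
ft_force: [-1.3, -0.5, -0.1]
grip_width: 0.0008
grip_force: 0.0
```

>>> servo_tool:
  moves: "0 0 0.03 0 0; 0 0 0.06 0 0; 0 0 0.09 0 0; 0 0 0.1 0 0; 0 0 0.1 0 0; 0 0 0.1 0 0"

```text
time: 11.52
position: [0.4562, -0.1828, 0.0807]
tool_rot: [0.663, 0.749, -0.0, -0.001]
ft_force: [0.1, 0.1, 0.8]
grip_width: 0.0004
grip_force: 0.0
```

```bash
python3 - <<'E'
from h import *
print(tool()[0],get_obs()['ft_force'])
rows([([*w((-.0335,.1159)),.06],90+YAW)])
E
```

```text
[ 0.45624563 -0.18283829  0.08073374] [0.10805904 0.09728098 0.7895743 ]
-0.0002 0.0005 0.0207 -0.1
```

>>> servo_tool:
  moves: "0 0 0.008 0 0; 0 0 0.014 0 0; 0 0 0.018 0 0; 0 0 0.02 0 0; 0 0 0.0215 0 0; 0 0 0.0225 0 0; 0 0 0.0225 0 0; 0 0 0.0225 0 0"

```text
time: 12.18
position: [0.4571, -0.1833, 0.0594]
tool_rot: [0.663, 0.749, 0.0, 0.0]
ft_force: [-0.6, 0.0, 2.2]
grip_width: 0.0004
grip_force: 0.9
```

>>> servo_tool:
  moves: "0 0 0.001 0 0; 0 0 0.002 0 0; 0 0 0.003 0 0; 0 0 0.003 0 0; 0 0 0.003 0 0"

```text
time: 12.6
position: [0.4571, -0.1833, 0.0564]
tool_rot: [0.663, 0.749, 0.0, 0.0]
ft_force: [-1.3, 0.3, 4.7]
grip_width: 0.0006
grip_force: 2.7
```

>>> servo_tool:
  moves: "0 0 0.0005 0 0; 0 0 0.001 0 0; 0 0 0.001 0 0; 0 0 0.001 0 0"

```text
time: 12.93
position: [0.4571, -0.1833, 0.0562]
tool_rot: [0.663, 0.749, 0.0, 0.0]
ft_force: [-2.2, 0.9, 13.1]
grip_width: 0.0004
grip_force: 6.6
```

Bottomed out at 13 N, so the key is fully down. Lifting away.

>>> servo_tool:
  moves: "0 0 0 0 0; 0 0 -0.005 0 0; 0 0 -0.015 0 0; 0 0 -0.045 0 0; 0 0 -0.085 0 0; 0 0 -0.125 0 0; 0 0 -0.165 0 0; 0 0 -0.2 0 0; 0 0 -0.2 0 0; 0 0 -0.2 0 0"

```text
time: 13.77
position: [0.458, -0.1839, 0.2575]
tool_rot: [0.663, 0.749, 0.0, 0.003]
ft_force: [-0.5, -0.3, -1.5]
grip_width: 0.0007
grip_force: 0.0
```

>>> servo_tool:
  moves: "-0.04 0 0 0 0; -0.08 0 0 0 0; -0.12 0 0 0 0; -0.15 0 0 0 0; -0.15 0 0 0 0; -0.15 0 0 0 0; -0.15 0 0 0 0"

```text
time: 14.35
position: [0.474, -0.3306, 0.253]
tool_rot: [0.663, 0.749, 0.0, -0.003]
ft_force: [-0.2, 1.7, -0.3]
grip_width: 0.0004
grip_force: 0.0
```

```bash
python3 - <<'E'
from h import *
cv2.imwrite("pics/w6.png",cams.camera("wrist")); print(get_obs()['ft_force'])
E
```

```text
[ 0.10246585 -0.38179195 -0.60739783]
```

View pics/w6.png

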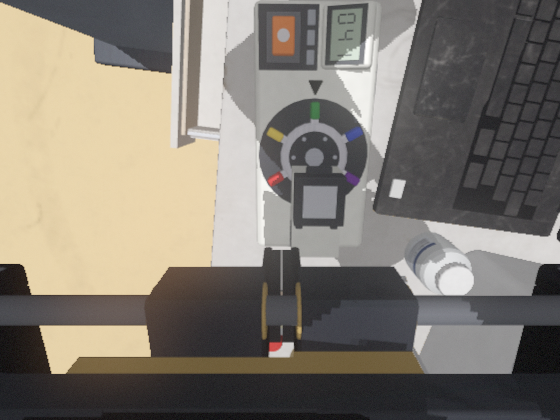

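Green (315,110) is at the pointer (316,87), the lid (318,198) is shut and the key (284,35) has been released, so I'm handing in.

```bash
python3 -c "
from rig import job
print(job.hand_in())"
```

```text
the job is handed in; nothing more can be done
None
```

The green filter is clicked in, the lid is shut over the vial, and the read key was pressed fully down and let up; I handed the job in at about 14.5 s, but the hand-in call gave no verdict.

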